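Find and seal the rocking pan lid

ROBOT

A 6-joint arm with a two-finger parallel gripper is mounted at the origin on the work surface. World frame = base frame: x ahead of the robot, y to its left, z up, the work surface at z = 0. Lengths are in mm, angles in rad, forces in N, time in s.
With the tool pointing down it reaches from about 250 to 775 mm from the base axis. Payload 8.9 kg.
Tool frame: the origin (TCP) lies midway between the tips of the shut fingers; the grasp point (between the pads) lies 19 mm behind it (bot.grasp_offset is the distance from the TCP to the grasp point, in mm); z points along the fingers, y is the line along which they close (so a half turn about z gives the same grasp; the last joint's range is limited). The gripper opens to 85 mm and grips with 20 to 120 N. Pads are 22 mm wide; open, the fingers measure 114 mm over their backs; the gripper's body (76 mm by 85 mm) begins 54 mm behind the grasp point. The pads swing forward as they close: fully open they stand 13 mm farther back than shut.
Start: joints at [-1.293, 0.291, -0.153, 1.127, 0, 1.431], TCP at [212.541, -480.052, 231.305] pointing down, gripper open.
Joint ranges: [-2.52, 2.52], [-0.91, 1.74], [-1.3, 1.37], [-1.96, 2.02], [-1.52, 1.47], [-3.14, 3.14]. Speed limits (rad/s): [2.22, 2.22, 2.79, 3.14, 3.14, 3.14].

INTERFACE

Orientations are given as a unit quaternion [x, y, z, w].
In Python, from workcell import bot gives the robot as it stands. The module is installed in compiled form; this text tells all that it offers.
- The arm moves only by the tool move_arm, never from a script. Its argument "targets" is a list that holds one entry, the list of rows, each a list of 5 numbers: the closure, from -1 (fully open) to 1 (shut), so that 0 is half open, then the shift along the tool's x, y, z in mm, then the turn about the tool's z in degrees. In form: [[[fingers, tx, ty, tz, spin], ...]]. A call has 1 to 8 rows; each row is the pose to reach, as a shift and turn from the pose commanded when the call began, along the tool's axes at that moment; what a row does not reach only later rows make up. A row lasts 1/8 s, in which the tool goes at most 62.5 mm and 10.7 degrees, less where a joint would pass 70% of its speed; a pose out of reach is approached as far as the arm can. A call with a gripper value outside its range is refused whole. The fingers move at their own pace and stop on an object; "newtons" is the grip in N (left out, the last holds). Time passes only in rows, so rows that repeat a pose let the fingers close. It gives the time, the measured TCP pose, the force, the opening and the grip force at its end, in the units of the state.
- bot.sense(): the state, without advancing time (a new reading comes with each control period).
- bot.get_image(name): name is "scene" or "top" or "wrist"; returns a dict with "frame" (400x640x3 uint8, red, green, blue), "vfov" (degrees; the focal length in pixels is half the picture's height over the tangent of half this angle, whatever the lens; pixels are square), "cx", "cy" (the principal point, pixels), "xyz" and "rotation" of the camera in the world; the wrist camera has in their place "mount" (4x4, takes a point from camera to tool coordinates, whose origin is the TCP and whose axes are the flange's). Camera axes: x right, y down, z forward; pixel columns grow to the right and rows downward; lengths in mm; the calibration is good to about 2 mm. A picture is of the moment at which its call begins: read the wrist's pose just before it. There is no depth.
- bot.job_done(): hands the job in; it is judged then, once.
The state is a dict: "time": time; "joint_positions": joint angles; "joint_vel": joint speeds; "joint_efforts": joint torques, N m; "eef_pos": TCP position; "orientation": TCP orientation; "contact_force": force on the tool from outside, world axes, zero at the start; "wrist_torque": the same for the moment, N m; "finger_gap": finger opening in mm; "finger_force": force on a finger pad.
Only numpy, scipy, OpenCV 4.12 (cv2) and the standard library are available. Lean on these libraries where they do the work, as an engineer would, in place of code of your own. Each camera call takes 0.05 s, during which the arm holds its last target. There are 200 camera calls.

TASK

One of the four pan lids in the steel holding well has come out of its seal and rocks. Press lightly with a fingertip on the ends of the lids to find it, making it rock, then push that one firmly down at its knob until it is fully home and no longer rocks. The sealed lids get no more than a light touch, as they jam if leaned on; lift no lid, and leave everything else where it is.

Things in the scene. Friction and masses are not known exactly. Their poses are not given: they have to be found in the camera images.
- place_1 (a point): Centre of the place at the robot's right end of the steel well's row of four lidded pans, 116 mm apart, at the height of a sealed lid's plate (its top is 13 mm above the well's deck; each pan may sit up to 5 mm higher). Its x runs along the lid, away from the robot, y to the left across it, z up
- place_2 (a point): As place_1, for the next place to the left. The four lids are alike: steel plate 172 mm long (x), 104 mm wide (y), 3 mm thick on a grey silicone seal, with a black knob at its centre, 28 mm across, flat top 18 mm above the plate
- place_3 (a point): As place_1, for the third place. The well's steel deck, 281 mm deep and 528 mm wide, stands 130 to 160 mm above the counter (adjustable feet), level, with a 75 mm ledge on the robot's side of the pans
- place_4 (a point): As place_1, for the place at the robot's left end
- lid_loose (a joint): How far the unsealed lid is pushed down, m: 0 to 0.0006 as found (some 4 mm higher than a sealed lid), 0.004 fully home, negative if pulled up. Which place holds it differs each time and is not told. About 15 N or more near its middle (on the knob) drives it down and it stays where left; a push near an end only tips it
- loose_tilt (a joint): How far the same lid is tipped end over end, rad: 0 level, positive with the end away from the robot down; springs back. Unsealed, about 1 N some 60 mm from its middle along x tips it 0.05 rad (that end goes down about 4 mm, the other rises), where it meets the rim. Once home it cannot tip
- lid_a (a joint): How far a properly sealed lid (a) is pushed down, m: 0 as found. Its seal gives evenly, 1 mm for every 3 N wherever the lid is pressed, and springs back; beyond 4 mm (12 N) it jams. Not told which place it is in
- lid_b (a joint): How far a properly sealed lid (b) is pushed down, m: 0 as found. Its seal gives evenly, 1 mm for every 3 N wherever the lid is pressed, and springs back; beyond 4 mm (12 N) it jams. Not told which place it is in
- lid_c (a joint): How far a properly sealed lid (c) is pushed down, m: 0 as found. Its seal gives evenly, 1 mm for every 3 N wherever the lid is pressed, and springs back; beyond 4 mm (12 N) it jams. Not told which place it is in
- shaker_mid (a point): Bystander: small red spice shaker, 38 mm across, 62 mm tall, standing on the ledge of the well nearest the robot; point half-way up its middle
- mustard_mid (a point): Bystander: small white jar with a blue lid, 46 mm across, 54 mm tall, standing on the same ledge; point half-way up its middle
- soy_mid (a point): Bystander: amber bottle, 60 mm across, 160 mm tall, on the counter; point half-way up its middle
- bowl_mid (a point): Bystander: small blue bowl, 80 mm across, 36 mm tall, on the counter to the robot's right; point half-way up its middle
- cup_mid (a point): Bystander: terracotta cup, 72 mm across, 75 mm tall, on the counter beyond the well; point half-way up its middle
- ladle_grip (a point): Bystander: a long serving spoon lying on the cutting board to the robot's right; point on its handle

How it is judged:
By the outcome, as a careful person would: the job done as asked, in the order asked, and still so for the second after the job is handed in, with the robot touching nothing.
It also fails if it takes over 48 s, if anything falls off the work surface, if the arm or the gripper's body presses on something with over 40 N, if the wrist force passes 120 N, or if a joint passes its speed limit or range.

## Working session

There is one attempt and no reset: what is moved stays moved. The work goes in short steps, Python scripts to look and compute and a tool call to move; the robot and the scene stay as the last step left them, time stands still between calls to the robot, and variables do not carry over. Pictures are saved under pics/ and viewed, at most 10 in all, crops included, and the job is handed in when it is done.

Besides the shell and the picture viewer there is one more tool, called after "Emit:" as name(argument=value, ...) on one line, values as JSON. move_arm: Moves the arm, as the interface text tells. Its arguments: {"type":"object","properties":{"targets":{"type":"array","items":{"type":"array","items":{"type":"array","items":{"type":"number"}}}},"newtons":{"type":"number"}},"required":["targets"]}

```bash
mkdir -p pics; python3 - <<'E'
from workcell import bot
import cv2,numpy as np
s=bot.sense()
for k,v in s.items(): print(k,np.round(v,3))
for n in ("scene","top"):
    d=bot.get_image(n); cv2.imwrite(f"pics/{n}.png",d["frame"][:,:,::-1])
    np.savez(n,**{k:d[k] for k in("vfov","cx","cy","xyz","rotation")},frame=d["frame"])
    print(n,d["vfov"],d["cx"],d["cy"],np.round(d["xyz"],1),np.round(d["rotation"],4).tolist())
E
```

```text
time 0.0
joint_positions [-1.293  0.291 -0.154  1.127 -0.     1.431]
joint_vel [ 0.001 -0.001  0.001 -0.     0.001 -0.   ]
joint_efforts [ 2.0000e-03 -5.3715e+01  3.3137e+01  1.6000e-02 -0.0000e+00 -0.0000e+00]
eef_pos [ 212.425 -479.657  230.754]
orientation [ 0.978  0.207 -0.    -0.001]
contact_force [-0.736  0.382  0.209]
wrist_torque [0.027 0.006 0.002]
finger_force 0.0
finger_gap 85.185
scene 43.610475973667974 306.5240577259402 197.07182049640483 [1597.2 -297.3 1195.8] [0.7283, 0.568, -0.2419, -0.2973]
top 56.12358227561768 311.2033425517857 202.39282335442064 [ 368.1  -70.1 1582.5] [0.7128, -0.699, 0.0374, -0.0431]
```

View pics/top.png

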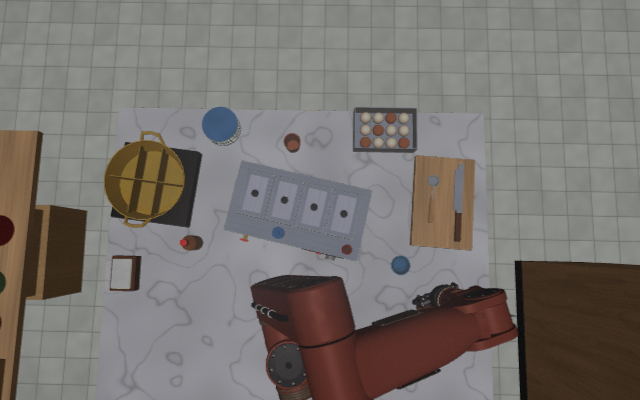

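View pics/scene.png

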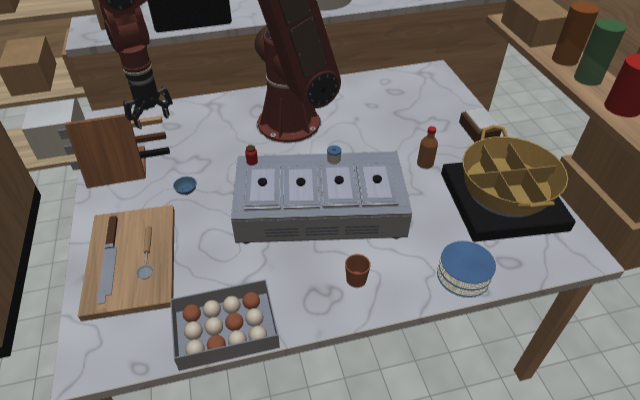

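The top view shows the knobs at about (255,193), (284,200), (314,207) and (344,214). In the scene view they are at about (377,179), (339,180), (300,182) and (262,182). I'll refine these by blob centroid and triangulate.

```bash
cat >h.py <<'E'
import numpy as np,cv2
from scipy.spatial.transform import Rotation as R
class Cam:
    def __init__(s,d,xyz=None,rot=None):
        s.f=200/np.tan(np.radians(float(d["vfov"]))/2); s.c=np.array([float(d["cx"]),float(d["cy"])])
        s.p=np.array(d["xyz"] if xyz is None else xyz,float); s.R=R.from_quat(d["rotation"]).as_matrix() if rot is None else rot
    def ray(s,uv): 
        v=s.R@np.r_[(np.array(uv)-s.c)/s.f,1]; return v/np.linalg.norm(v)
    def plane(s,uv,z): 
        v=s.ray(uv); return s.p+v*(z-s.p[2])/v[2]
    def proj(s,P):
        q=s.R.T@(np.array(P)-s.p); return s.f*q[:2]/q[2]+s.c
def tri(cams,uvs):
    A=0;b=0
    for c,u in zip(cams,uvs):
        v=c.ray(u);M=np.eye(3)-np.outer(v,v);A=A+M;b=b+M@c.p
    X=np.linalg.solve(A,b); return X,[np.round(c.proj(X)-u,2) for c,u in zip(cams,uvs)]
def dark(img,uv,r=6,th=75):
    u,v=uv; g=img[v-r:v+r+1,u-r:u+r+1].max(2).astype(float)
    w=np.clip(th+30-g,0,None)*(g<th+30); ys,xs=np.mgrid[v-r:v+r+1,u-r:u+r+1]
    return np.array([(w*xs).sum(),(w*ys).sum()])/w.sum()
E
python3 - <<'E'
from h import *
T=np.load("top.npz");S=np.load("scene.npz");ct,cs=Cam(T),Cam(S)
tp=[(344,214),(314,207),(284,200),(255,193)];sp=[(262,182),(300,182),(339,180),(377,179)]
for a,b in zip(tp,sp):
    ua,ub=dark(T["frame"],a),dark(S["frame"],b)
    X,e=tri([ct,cs],[ua,ub]);print(ua.round(1),ub.round(1),X.round(1),e)
a=cv2.resize(T["frame"][150:270,215:385],None,fx=4.5,fy=4.5,interpolation=cv2.INTER_CUBIC)
cv2.imwrite("pics/tc.png",a[:,:,::-1])
a=cv2.resize(S["frame"][140:245,225:420],None,fx=4,fy=4,interpolation=cv2.INTER_CUBIC)
cv2.imwrite("pics/sc.png",a[:,:,::-1])
E
```

```text
[343.3 213.3] [262.1 181.6] [ 490.9 -180.2  164. ] [array([0.1 , 0.02]), array([ 0.13, -0.  ])]
[313.5 206.6] [300.3 181.5] [514.8 -66.9 159.3] [array([0.14, 0.03]), array([ 0.18, -0.01])]
[283.9 199.6] [338.6 179.6] [539.2  46.6 162.5] [array([0.13, 0.03]), array([ 0.16, -0.02])]
[254.5 192.7] [376.8 178.7] [563.5 160.  161.6] [array([0.15, 0.04]), array([ 0.19, -0.03])]
```

View pics/tc.png

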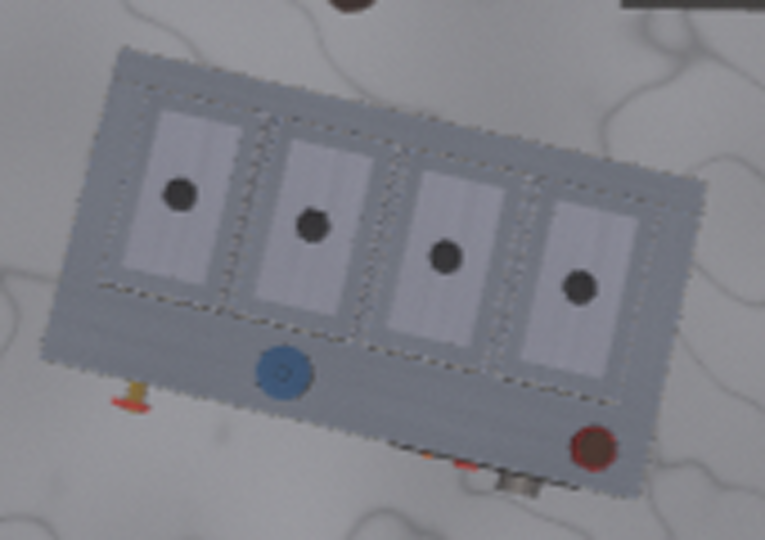

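View pics/sc.png

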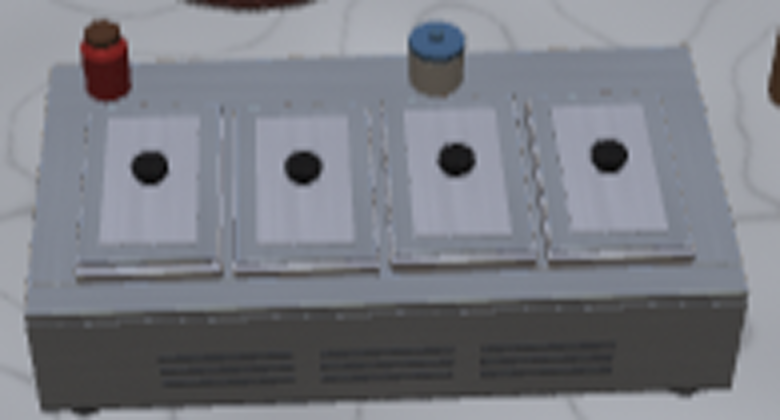

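The crops show all four knobs clearly, and the shaker and jar stand on the near ledge. The triangulated spacing is 116 mm and the knobs sit at z≈162, so both agree with the given sizes. The lid axis yaw is -12°. I'll press on the far ends, away from the ledge items, starting at place_1.

Emit:
move_arm(targets=[[[1,50,-15,0,9],[1,110,-32,0,18],[1,170,-49,0,27],[1,230,-66,0,36],[1,290,-83,0,36],[1,350,-100,0,36],[1,405,-116,0,36],[1,428,-123,0,36]]], newtons=40)

```text
time: 1.1
eef_pos: [555.9, -191.7, 230.7]
orientation: [0.995, -0.104, -0.0, -0.0]
contact_force: [0.3, -0.3, -0.6]
finger_gap: -0.2
finger_force: 0.0
```

Emit:
move_arm(targets=[[[1,0,0,30,0],[1,0,0,60,0],[1,0,0,70,0],[1,0,0,74,0],[1,0,0,74,0],[1,0,0,74,0]]])

```text
time: 1.85
eef_pos: [554.6, -194.7, 158.3]
orientation: [0.994, -0.106, 0.001, 0.0]
contact_force: [0.5, -0.8, 0.7]
finger_gap: 0.3
finger_force: 0.0
```

```bash
python3 - <<'E'
from h import *
from workcell import bot
s=bot.sense();print(s["eef_pos"].round(2) if hasattr(s["eef_pos"],"round") else s["eef_pos"],s["contact_force"])
d=bot.get_image("wrist");cv2.imwrite("pics/w1.png",d["frame"][:,:,::-1]);print(d["vfov"],np.round(d["mount"],3).tolist())
E
```

```text
[ 554.63 -194.68  158.29] [ 0.52019138 -0.76531595  0.67261319]
60.390284446556954 [[0.0, -0.964, -0.267, 67.746], [1.0, 0.001, 0.0, 0.255], [0.0, -0.267, 0.964, -142.927], [0.0, 0.0, 0.0, 1.0]]
```

View pics/w1.png

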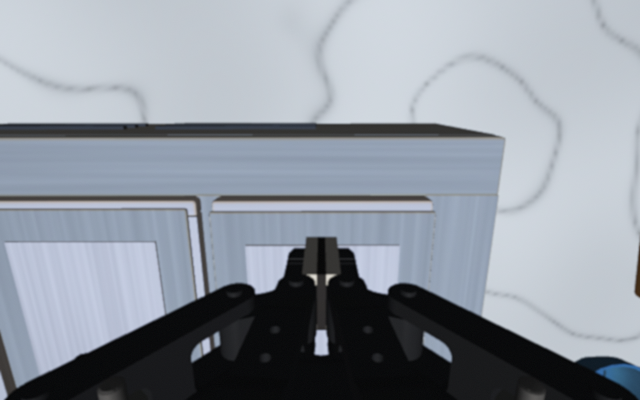

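The wrist picture shows the shut fingertips (about (322,245)) centred over the far end of lid 1, about 20 mm inside its edge (row 198). Next I feel downwards in small steps.

Emit:
move_arm(targets=[[[1,0,0,1,0],[1,0,0,2,0],[1,0,0,3,0],[1,0,0,4,0],[1,0,0,5,0],[1,0,0,5,0]]])

```text
time: 2.65
eef_pos: [554.1, -194.3, 152.2]
orientation: [0.994, -0.106, -0.0, -0.0]
contact_force: [0.3, -0.3, 0.0]
finger_gap: 0.1
finger_force: 0.0
```

Emit:
move_arm(targets=[[[1,0,0,1,0],[1,0,0,2,0],[1,0,0,2,0]]])

```text
time: 3.02
eef_pos: [554.2, -194.3, 150.3]
orientation: [0.994, -0.106, 0.0, 0.0]
contact_force: [0.3, 0.2, 0.5]
finger_gap: -0.0
finger_force: 0.3
```

Emit:
move_arm(targets=[[[1,0,0,1,0],[1,0,0,1,0]]])

```text
time: 3.28
eef_pos: [554.1, -194.3, 149.5]
orientation: [0.994, -0.106, 0.0, 0.0]
contact_force: [0.6, -0.2, 3.5]
finger_gap: 0.3
finger_force: 1.4
```

Emit:
move_arm(targets=[[[1,0,0,1,0],[1,0,0,1,0]]])

```text
time: 3.52
eef_pos: [554.2, -194.4, 149.3]
orientation: [0.994, -0.106, 0.0, 0.0]
contact_force: [-3.4, 1.7, 11.5]
finger_gap: 0.2
finger_force: 5.8
```

Emit:
move_arm(targets=[[[1,0,0,-2,0],[1,0,0,-2,0]]])

```text
time: 3.78
eef_pos: [554.2, -194.3, 150.3]
orientation: [0.994, -0.106, 0.0, 0.0]
contact_force: [0.5, -0.3, -0.0]
finger_gap: 0.1
finger_force: 0.3
```

```bash
python3 - <<'E'
from h import *
from workcell import bot
s=bot.sense();print(np.round(s["eef_pos"],2),np.round(s["contact_force"],2))
d=bot.get_image("wrist");cv2.imwrite("pics/w2.png",d["frame"][:,:,::-1])
d=bot.get_image("wrist")
s=bot.sense();print(np.round(s["eef_pos"],2),np.round(s["contact_force"],2))
a=cv2.imread("pics/w1.png");b=cv2.imread("pics/w2.png")
E
```

```text
[ 554.19 -194.33  150.27] [ 0.51 -0.28 -0.01]
[ 554.18 -194.35  150.12] [ 0.65 -0.77  0.78]
```

Emit:
move_arm(targets=[[[1,0,0,-1,0],[1,0,0,-1,0]]])

```text
time: 4.12
eef_pos: [554.1, -194.3, 151.3]
orientation: [0.994, -0.106, -0.0, -0.0]
contact_force: [0.0, -0.5, 0.1]
finger_gap: -0.1
finger_force: 0.2
```

Emit:
move_arm(targets=[[[1,0,0,-1,0],[1,0,0,-1,0]]])

```text
time: 4.38
eef_pos: [554.1, -194.3, 152.3]
orientation: [0.994, -0.106, -0.0, -0.0]
contact_force: [-0.5, -0.3, -0.2]
finger_gap: 0.1
finger_force: 0.0
```

Emit:
move_arm(targets=[[[1,0,0,-10,0],[1,0,0,-30,0],[1,0,0,-30,0],[1,0,0,-30,0]]])

```text
time: 4.88
eef_pos: [554.0, -194.2, 182.0]
orientation: [0.994, -0.106, -0.0, -0.0]
contact_force: [0.2, 0.4, -0.2]
finger_gap: 0.1
finger_force: 0.0
```

Lid 1 gave about 0.5 N over some 2 mm, then met a hard stop. That is tipping behaviour, not 3 N/mm. I'll compare it with light touches on its neighbours.

Emit:
move_arm(targets=[[[1,0,-55,0,0],[1,0,-105,0,0],[1,0,-116,0,0],[1,0,-116,15,0],[1,0,-116,26,0],[1,0,-116,28,0],[1,0,-116,28,0]]])

```text
time: 5.75
eef_pos: [578.2, -81.7, 154.0]
orientation: [0.994, -0.106, -0.0, -0.0]
contact_force: [-0.6, 1.2, 0.5]
finger_gap: 0.2
finger_force: 0.0
```

Emit:
move_arm(targets=[[[1,0,0,1,0],[1,0,0,2,0],[1,0,0,2,0]]])

```text
time: 6.12
eef_pos: [578.5, -80.9, 152.4]
orientation: [0.994, -0.106, 0.0, 0.0]
contact_force: [-0.5, -0.9, 0.2]
finger_gap: 0.3
finger_force: 0.0
```

Emit:
move_arm(targets=[[[1,0,0,1,0],[1,0,0,1,0]]])

```text
time: 6.38
eef_pos: [578.4, -80.8, 151.3]
orientation: [0.994, -0.106, -0.0, -0.0]
contact_force: [0.8, 0.3, 1.1]
finger_gap: -0.0
finger_force: 0.0
```

Emit:
move_arm(targets=[[[1,0,0,1,0],[1,0,0,1,0]]])

```text
time: 6.62
eef_pos: [578.4, -80.9, 150.2]
orientation: [0.994, -0.106, -0.0, -0.0]
contact_force: [0.8, -0.2, 0.2]
finger_gap: -0.1
finger_force: 0.0
```

Emit:
move_arm(targets=[[[1,0,0,1,0],[1,0,0,1,0]]])

```text
time: 6.88
eef_pos: [578.4, -80.9, 149.2]
orientation: [0.994, -0.106, -0.0, -0.0]
contact_force: [-0.4, 0.1, 0.9]
finger_gap: -0.2
finger_force: 0.0
```

Emit:
move_arm(targets=[[[1,0,0,1,0],[1,0,0,1,0]]])

```text
time: 7.12
eef_pos: [578.4, -80.9, 148.2]
orientation: [0.994, -0.106, -0.0, -0.0]
contact_force: [-0.7, 0.3, -0.6]
finger_gap: -0.2
finger_force: 0.0
```

Emit:
move_arm(targets=[[[1,0,0,1,0],[1,0,0,1,0]]])

```text
time: 7.38
eef_pos: [578.5, -80.9, 147.3]
orientation: [0.994, -0.106, 0.0, 0.0]
contact_force: [0.5, -0.4, 1.1]
finger_gap: -0.1
finger_force: 0.4
```

Emit:
move_arm(targets=[[[1,0,0,0.7,0],[1,0,0,0.7,0]]])

```text
time: 7.62
eef_pos: [578.5, -80.9, 146.8]
orientation: [0.994, -0.106, 0.0, 0.0]
contact_force: [-0.0, 0.6, 2.2]
finger_gap: -0.2
finger_force: 1.3
```

Emit:
move_arm(targets=[[[1,0,0,0.7,0],[1,0,0,0.7,0]]])

```text
time: 7.88
eef_pos: [578.5, -80.9, 146.1]
orientation: [0.994, -0.106, 0.0, 0.0]
contact_force: [-0.5, 0.4, 3.9]
finger_gap: -0.3
finger_force: 2.2
```

Lid 2 is sealed, at 3 N/mm. Lid 1 gave only about 0.25 N/mm before its stop, so lid 1 is the loose one. Next I go to its knob.

Emit:
move_arm(targets=[[[1,0,0,-20,0],[1,0,0,-42,0],[1,-20,40,-42,0],[1,-45,85,-42,0],[1,-64.5,115.5,-42,0],[1,-64.5,115.5,-42,0],[1,-64.5,115.5,-32,0],[1,-64.5,115.5,-30,0]]])

```text
time: 8.88
eef_pos: [491.2, -179.4, 174.8]
orientation: [0.994, -0.105, -0.001, -0.0]
contact_force: [0.2, -0.0, 0.1]
finger_gap: 0.0
finger_force: 0.0
```

```bash
python3 - <<'E'
from h import *
from workcell import bot
d=bot.get_image("wrist");cv2.imwrite("pics/w3.png",d["frame"][:,:,::-1])
s=bot.sense();print(np.round(s["eef_pos"],2),np.round(s["contact_force"],2))
E
```

```text
[ 491.2  -179.38  174.82] [ 0.28 -0.47 -0.84]
```

View pics/w3.png

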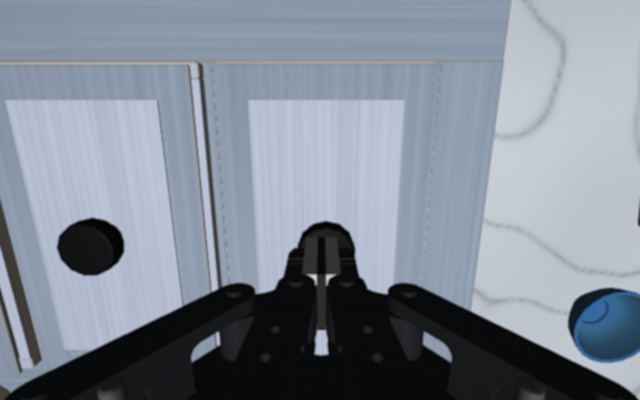

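The wrist view shows the fingertip (321,240) over the knob (centre about (326,248)), within about 2 mm. Now I push down.

Emit:
move_arm(targets=[[[1,0,0,1.5,0],[1,0,0,3,0],[1,0,0,4,0],[1,0,0,5,0],[1,0,0,6,0],[1,0,0,6,0]]])

```text
time: 9.68
eef_pos: [491.2, -180.4, 170.2]
orientation: [0.994, -0.106, 0.0, 0.0]
contact_force: [-1.8, 1.1, 3.3]
finger_gap: 0.1
finger_force: 1.7
```

Emit:
move_arm(targets=[[[1,0,0,1,0],[1,0,0,2,0],[1,0,0,2,0]]])

```text
time: 10.05
eef_pos: [491.5, -180.4, 168.9]
orientation: [0.994, -0.106, 0.001, 0.0]
contact_force: [-2.7, 1.3, 10.4]
finger_gap: -0.3
finger_force: 5.4
```

Emit:
move_arm(targets=[[[1,0,0,1,0],[1,0,0,2,0],[1,0,0,2,0]]])

```text
time: 10.42
eef_pos: [491.4, -180.4, 166.9]
orientation: [0.994, -0.106, 0.001, 0.0]
contact_force: [-3.5, 1.0, 12.3]
finger_gap: -0.1
finger_force: 5.7
```

Emit:
move_arm(targets=[[[1,0,0,1,0],[1,0,0,2,0],[1,0,0,2,0]]])

```text
time: 10.8
eef_pos: [491.3, -180.4, 166.2]
orientation: [0.994, -0.106, 0.001, 0.0]
contact_force: [-8.2, 4.7, 26.9]
finger_gap: 0.2
finger_force: 13.5
```

Emit:
move_arm(targets=[[[1,0,0,1,0],[1,0,0,1,0],[1,0,0,1,0]]])

```text
time: 11.18
eef_pos: [491.3, -180.4, 166.1]
orientation: [0.994, -0.106, 0.001, 0.001]
contact_force: [-12.0, 6.4, 38.8]
finger_gap: 0.0
finger_force: 18.8
```

Emit:
move_arm(targets=[[[1,0,0,-4,0],[1,0,0,-20,0],[1,0,0,-20,0],[1,40,0,-20,0],[1,64.5,0,-20,0],[1,64.5,0,0,0],[1,64.5,0,7,0],[1,64.5,0,7,0]]])

```text
time: 12.18
eef_pos: [553.5, -193.5, 155.2]
orientation: [0.994, -0.106, -0.001, -0.0]
contact_force: [-0.1, 0.2, 0.1]
finger_gap: -0.1
finger_force: 0.0
```

It hit a hard stop at 166.1, after about 4 mm of travel. I'll check lightly at the far end that it no longer rocks.

Emit:
move_arm(targets=[[[1,0,0,2,0],[1,0,0,4,0],[1,0,0,5,0],[1,0,0,5,0]]])

```text
time: 12.68
eef_pos: [554.2, -193.8, 151.0]
orientation: [0.994, -0.106, 0.0, 0.0]
contact_force: [0.5, 0.3, 0.2]
finger_gap: -0.3
finger_force: 0.0
```

Emit:
move_arm(targets=[[[1,0,0,1,0],[1,0,0,1,0]]])

```text
time: 12.92
eef_pos: [554.2, -193.8, 149.9]
orientation: [0.994, -0.106, -0.0, -0.0]
contact_force: [-0.1, 0.3, 0.7]
finger_gap: -0.3
finger_force: 0.0
```

Emit:
move_arm(targets=[[[1,0,0,0.7,0],[1,0,0,0.7,0]]])

```text
time: 13.18
eef_pos: [554.2, -193.8, 149.1]
orientation: [0.994, -0.106, -0.0, -0.0]
contact_force: [0.7, -0.2, -0.3]
finger_gap: -0.0
finger_force: 0.0
```

Emit:
move_arm(targets=[[[1,0,0,0.8,0],[1,0,0,0.8,0]]])

```text
time: 13.42
eef_pos: [554.2, -193.8, 148.4]
orientation: [0.994, -0.106, -0.0, -0.0]
contact_force: [-0.2, 0.6, 0.1]
finger_gap: 0.2
finger_force: 0.1
```

Emit:
move_arm(targets=[[[1,0,0,0.8,0],[1,0,0,0.8,0]]])

```text
time: 13.68
eef_pos: [554.2, -193.8, 148.4]
orientation: [0.994, -0.106, 0.0, 0.0]
contact_force: [-2.2, 1.6, 7.9]
finger_gap: -0.3
finger_force: 3.9
```

The end is now rigid at 148.4, about 4 mm lower than before and with no give. I'll retreat upwards and hand in.

Emit:
move_arm(targets=[[[1,0,0,-10,0],[1,0,0,-50,0],[1,0,0,-90,0],[1,0,0,-90,0],[1,0,0,-90,0],[1,0,0,-90,0]]])

```text
time: 14.42
eef_pos: [553.6, -193.6, 236.5]
orientation: [0.994, -0.106, -0.001, -0.0]
contact_force: [-0.8, 0.4, -0.1]
finger_gap: -0.1
finger_force: 0.0
```

```bash
python3 -c "
from workcell import bot
print(bot.sense()['eef_pos'],bot.job_done())"
```

```text
the job is handed in; nothing more can be done
[ 553.62567824 -193.55465439  236.50029802] None
```

The loose lid was at place_1 (the robot's right end): it rocked under a light fingertip, I pushed it home at its knob (about 4 mm, to a hard stop), a re-press at its far end showed no rocking, and the job is handed in at 14.4 s; lid 2 got only a light touch (about 4 N), and I did not touch lids 3 and 4.

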